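Uncap the microscope light base and fit the tapered specimen mount

ROBOT

A 6-joint arm with a two-finger parallel gripper is mounted at the origin on the work surface. World frame = base frame: x ahead of the robot, y to its left, z up, the work surface at z = 0. Lengths are in mm, angles in rad, forces in N, time in s.
With the tool pointing down it reaches from about 350 to 975 mm from the base axis. Payload 7.1 kg.
Tool frame: the origin (TCP) lies at the very end of the fingers, on their centre line; the grasp point (between the pads) lies 19 mm behind it; x points along the fingers, z is the direction in which the jaws open and shut, and the axes are right-handed (so a half turn about x gives the same grasp; the last joint's range is limited). The gripper opens to 88 mm and grips with 3 to 60 N. Pads are 20 mm wide; open, the fingers measure 115 mm over their backs; the gripper's body (75 mm by 178 mm) begins 61 mm behind the grasp point.
Start: joints at [1.122, 0.423, 1.63, -0, 1.089, -0.019], TCP at [260.398, 568.153, 222.675] pointing down, gripper open.
Joint ranges: [-3, 3], [-0.9, 2.11], [0.09, 2.58], [-1.31, 4.45], [0.11, 2.69], [-2.54, 2.54]. Speed limits (rad/s): [2.39, 2.39, 3.01, 3.14, 3.14, 3.14].

INTERFACE

Orientations are given as a rotation vector (axis times angle).
In Python, from workcell import * gives the robot as it stands.
- The arm moves only by the shell command python3 -m crank 'ROWS'. ROWS is JSON, a list of rows, each a list of 3 entries, a list of its own where there are three numbers: the shift along the tool's x, y, z in cm, then the turn, a rotation vector about the tool's x, y, z in degrees, then the finger opening in cm, from 0 to 8.78. In form: [[[dx, dy, dz], [rx, ry, rz], claw], ...]. A call has 1 to 5 rows; each row shifts and turns the commanded pose from where the row before left it, along the tool's axes as they then stand; what a row does not reach is not made up. A row lasts 1/8 s, in which the tool goes at most 62.5 mm and 10.7 degrees, less where a joint would pass 70% of its speed; a pose out of reach is approached as far as the arm can. A call with a gripper value outside its range is refused whole. The fingers move at their own pace and stop on an object; the grip force is fixed at half the most. Time passes only in rows, so rows that do not move let the fingers close. It gives the time, the measured TCP pose, the force and the opening at its end, in the units of the state.
- get_obs(): the state, without advancing time (a new reading comes with each control period).
- get_image(name): name is "scene" or "top" or "wrist"; returns a dict with "pixels" (384x512x3 uint8, red, green, blue), "mtx" (3x3 intrinsics, pixels), "D" ([k1, k2, p1, p2, k3] as OpenCV has them; the pictures are not rectified), "view" (4x4, takes a point from world to camera coordinates). Camera axes: x right, y down, z forward; pixel columns grow to the right and rows downward; lengths in mm; the calibration is good to about 2 mm. A picture is of the moment at which its call begins. There is no depth.
- close_job(): hands the job in, once; it reports no verdict.
The state is a dict: "t": time; "qpos": joint angles; "qvel": joint speeds; "joint_torque": joint torques, N m; "ee_pos": TCP position; "orientation": TCP orientation; "ft_force": force on the tool from outside, world axes, zero at the start; "moment": the same for the moment, N m; "width": finger opening in mm.
Only numpy, scipy, OpenCV 4.12 (cv2) and the standard library are available. Lean on these libraries where they do the work, as an engineer would, in place of code of your own. Each camera call takes 0.05 s, during which the arm holds its last target.

TASK

Get the microscope's light base ready: lift the black dust cap off its round port by the orange knob and lower it, knob up, flat into the blue cap holder, letting go only when it is down. Then take the brass specimen mount by its steel stem and seat its taper fully home in the open port, flange flat on the rim; still holding it, raise it about 15 mm straight up to check that it comes free without sticking, lower it fully home again and only then let go, leaving it upright. Do not disturb the glass dish, the amber bottle or the slide box.

Things in the scene. Friction and masses are not known exactly. Their poses are not given: they have to be found in the camera images.
- cap: Loose black plastic dust cap on the port, about 80 g: disc 98 mm across, 20 mm high (skirt 16 mm deep, 92 mm bore, under a 4 mm top plate). On top an upright orange knob, 24 mm in diameter, from 20 to 53 mm above the origin. Origin: centre of the skirt's lower edge; z up. On the port its origin is 16 mm below port; held by weight alone, it lifts straight off, clear after 16 mm.
- light_base: Fixed square microscope light base, white over black, 200 x 200 mm, flat top 50 mm above the bench. Origin: centre of its underside; z up, sides along x and y. Port axis at x = -30 mm, y = 0. A round column socket, 48 mm across, top 66 mm above the bench, stands at x = +70 mm, y = 0.
- port (a point): Centre of the port's round rim, 68 mm above the bench; z up. A steel collar 84 mm in outer diameter stands 18 mm above the base's top; inside is an upright tapered cup open at the top, 72 mm in diameter at the rim, narrowing to 36 mm at 36 mm below it, matching the mount's taper.
- cap_holder: Fixed blue round dish for the cap, 118 mm outer diameter, 18 mm high, bore 108 mm (about 4 mm room round the cap), inner floor 6 mm above the bench. Origin: centre of its underside; z up. The cap resting in it has its origin 6 mm above the holder's origin.
- mount: Loose brass specimen mount, 0.3 kg, upright on the bench: a cone 35 mm wide at the foot, 71 mm at 36 mm up, a flange 80 mm wide from 36 to 42 mm, then a steel stem 24 mm in diameter, from 42 to 84 mm. Origin: centre of the foot; z up. Fully home, the flange lies flat on the port's rim and the origin is 36 mm below port. The taper self-centres and does not stick.
- petri_dish: Bystander: closed glass dish, 91 mm across, 17 mm high, loose. Origin: centre of its underside.
- amber_bottle: Bystander: amber glass bottle with a white cap and a plain paper band, 60 mm across, about 110 mm high, loose, upright. Origin: centre of its underside.
- slide_box: Bystander: grey box with a green lid, 102 x 82 x 38 mm, loose. Origin: centre of its underside.
Mind the look-alikes: they are no part of the job. Leave any pink look-alike of the cap alone. Of the things that look like the mount, take the one that is farthest to the robot's left at the start.

How it is judged (in metres and radians):
On the way, in this order (a step that is already met when the one before it is completed fails the run):
1. the cap is down in the holder, flat, while the fingers still hold it (horizontal distance between cap and cap_holder below 0.008 m and z of cap in the frame of cap_holder below 0.01 m and angle between cap's own z axis and vertical below 0.12 rad and contact force between the fingers and cap above 0.3 N), for 0.05 s.
2. the mount is seated in the port while the fingers still hold it (horizontal distance between mount and port below 0.004 m and z of mount in the frame of port below -0.031 m and angle between mount's own z axis and vertical below 0.1 rad and contact force between the fingers and mount above 0.3 N), for 0.1 s.
3. the held mount is raised at least 8 mm from its seat over the port, and not carried away (horizontal distance between mount and port below 0.015 m and z of mount in the frame of port between -0.028 and 0.02 m and contact force between the fingers and mount above 0.3 N), for 0.05 s.
4. the mount is lowered home again while the fingers still hold it (all of step 2), for 0.05 s.
At the end, for the whole second after the job is handed in: The cap lies flat (within 3 degrees), knob up, on the floor of the blue holder (within 2.5 mm in height, 8 mm of its centre), and the mount sits in the port, within 3.5 mm of fully home, within 3 mm of the axis and upright within 3.4 degrees; both at rest (horizontal distance between cap and cap_holder below 0.008 m and z of cap in the frame of cap_holder between 0.003 and 0.0085 m and angle between cap's own z axis and vertical below 0.05 rad and horizontal distance between mount and port below 0.003 m and z of mount in the frame of port below -0.0325 m and angle between mount's own z axis and vertical below 0.06 rad and linear speed of each of mount, cap below 0.02 m/s); the robot touches nothing.
It fails at once if the glass dish is moved more than 25 mm (distance of petri_dish from where it was at the start of the episode above 0.025 m).
It fails at once if the amber bottle is moved more than 25 mm or tipped (distance of amber_bottle from where it was at the start of the episode above 0.025 m or angle between amber_bottle's own z axis and vertical above 0.4 rad).
It fails at once if the slide box is moved more than 25 mm (distance of slide_box from where it was at the start of the episode above 0.025 m).
It also fails if it takes over 67 s, if anything falls off the work surface, if the arm or the gripper's body presses on something with over 40 N, if the wrist force passes 120 N, or if a joint passes its speed limit or range.

## Working session

There is one attempt and no reset: what is moved stays moved. The work goes in short steps, Python scripts to look and compute and a shell command to move; the robot and the scene stay as the last step left them, time stands still between calls to the robot, and variables do not carry over. Pictures are saved under pics/ and viewed, and the job is handed in when it is done.

```bash
mkdir -p pics; ls; python3 - <<'E'
from workcell import *
import cv2,json,pickle
o=get_obs(); print(o)
for n in ["scene","top","wrist"]:
    im=get_image(n); pickle.dump(im,open(f"pics/{n}0.pkl","wb"))
    cv2.imwrite(f"pics/{n}0.png",im["pixels"][:,:,::-1]); print(n,im["mtx"],im["D"],im["view"])
E
```

```text
pics
{'t': 0.0, 'qpos': array([ 1.12203189e+00,  4.23816981e-01,  1.63070024e+00,  1.70924174e-05,
        1.08858882e+00, -1.90357505e-02]), 'qvel': array([-1.58461276e-03, -5.97479868e-06,  3.34235635e-04,  1.22674368e-03,
        1.31876961e-03,  9.25469612e-05]), 'joint_torque': array([ 8.81774904e-04, -5.44634092e+01, -2.73671705e+01,  6.44219806e-02,
        2.27092841e-02, -1.45045246e-04]), 'ee_pos': array([260.13974143, 567.67291082, 221.91256875]), 'orientation': array([-0.88790752,  1.38371169,  0.88662599]), 'ft_force': array([-0.25759622, -0.07992341,  0.70873254]), 'moment': array([0.0177778 , 0.02782947, 0.05148189]), 'width': 87.75081226065257}
scene [[379.34565265   0.         255.00095037]
 [  0.         379.34565265 187.52393011]
 [  0.           0.           1.        ]] [-0.07181493  0.          0.          0.          0.        ] [[-2.42822037e-01  9.69954205e-01 -1.50431970e-02  2.48814080e+02]
 [ 6.13564243e-01  1.41553650e-01 -7.76853579e-01 -2.71678869e+02]
 [-7.51382977e-01 -1.97867136e-01 -6.29501564e-01  1.42043690e+03]
 [ 0.00000000e+00  0.00000000e+00  
[... 258 characters left out ...]
1  5.44782147e-04 -1.32866541e+02]
 [-9.76662401e-01 -3.36657001e-02 -2.12125376e-01  5.77269592e+02]
 [ 2.12018638e-01  6.75051452e-03 -9.77242308e-01  1.16559960e+03]
 [ 0.00000000e+00  0.00000000e+00  0.00000000e+00  1.00000000e+00]]
wrist [[316.77377197   0.         247.12782674]
 [  0.         316.77377197 188.08403214]
 [  0.           0.           1.        ]] [-0.01314083  0.          0.          0.          0.        ] [[ 4.16725385e-01  9.09032408e-01 -1.86430291e-04 -6.24228843e+02]
 [ 8.77408548e-01 -4.02174500e-01  2.61552886e-01 -3.02194458e+01]
 [ 2.37685072e-01 -1.09159303e-01 -9.65189128e-01  3.88956068e+02]
 [ 0.00000000e+00  0.00000000e+00  0.00000000e+00  1.00000000e+00]]
```

View pics/scene0.png

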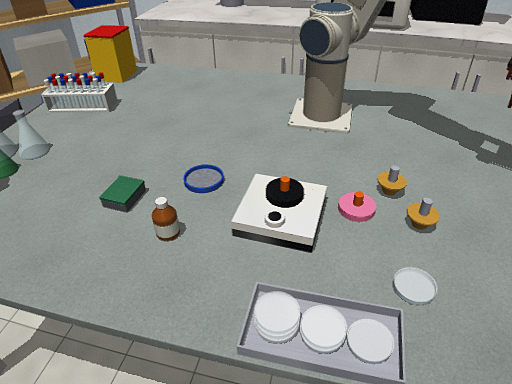

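View pics/top0.png

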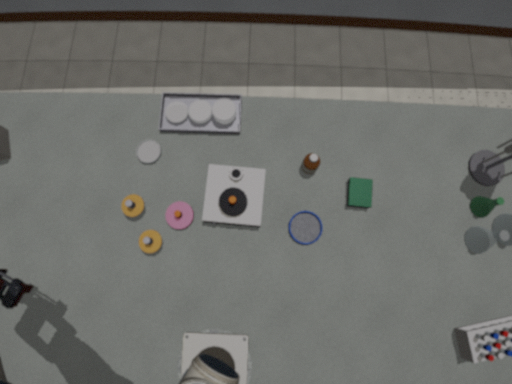

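View pics/wrist0.png

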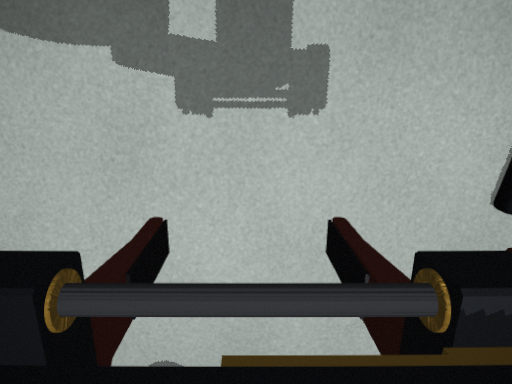

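Scene: light base with the black cap at scene (285,190)/top (233,201); holder ring at scene (204,179)/top (305,228); pink look-alike at top (179,215). Mount candidates are at top (132,206) and (150,242), which are scene (424,215) and (396,180). Robot left is +y, which is image left in top, so (132,206) should be the one. I'll confirm that with a crop and measurements.

```bash
cat > h.py <<'E'
import numpy as np, cv2, pickle
from scipy.optimize import least_squares
def load(n): return pickle.load(open(f"pics/{n}.pkl","rb"))
def proj(im,P):
    P=np.atleast_2d(np.asarray(P,float)); V=im["view"]
    r,_=cv2.Rodrigues(V[:3,:3]); p,_=cv2.projectPoints(P,r,V[:3,3],im["mtx"],np.array(im["D"])); return p[:,0]
def back(im,uv,z):
    uv=np.atleast_2d(np.asarray(uv,float)).reshape(-1,1,2)
    n=cv2.undistortPoints(uv,im["mtx"],np.array(im["D"]))[:,0]
    R=im["view"][:3,:3];t=im["view"][:3,3]; c=-R.T@t
    d=np.c_[n,np.ones(len(n))]@R
    return c+d*((z-c[2])/d[:,2])[:,None]
E
python3 - <<'E'
from h import *
t=load("top0"); s=load("scene0")
a=t["pixels"][120:270,90:390]; cv2.imwrite("pics/topcrop.png",cv2.resize(a[:,:,::-1],(800,400),interpolation=cv2.INTER_CUBIC))
a=s["pixels"][150:260,170:450]; cv2.imwrite("pics/scenecrop.png",cv2.resize(a[:,:,::-1],(800,314),interpolation=cv2.INTER_CUBIC))
print("rough: mountA",back(t,(131,204),84),"B",back(t,(149,240),84))
for im in(t,s):
    hsv=cv2.cvtColor(im["pixels"],cv2.COLOR_RGB2HSV)
    for nm,lo,hi in[("knob",(5,180,120),(14,255,255)),("blue",(108,130,60),(125,255,255)),("brass",(14,150,120),(25,255,255)),("pink",(160,80,150),(179,255,255)),("green",(65,120,40),(85,255,255))]:
        m=cv2.inRange(hsv,lo,hi); n,l,st,c=cv2.connectedComponentsWithStats(m)
        print(nm,[(st[i].tolist(),c[i].round(1).tolist()) for i in range(1,n) if st[i,4]>25])
E
```

```text
rough: mountA [[526.01279282 300.3054555   84.        ]] B [[408.19978299 227.75245536  84.        ]]
knob []
blue []
brass [([229, 196, 7, 7, 36], [232.1, 199.0])]
pink []
green []
knob [([280, 176, 10, 15, 99], [284.4, 183.0]), ([355, 192, 9, 14, 90], [358.4, 197.9]), ([153, 208, 17, 14, 145], [160.6, 214.9])]
blue [([68, 0, 47, 9, 250], [88.9, 2.7]), ([59, 73, 7, 12, 45], [61.7, 79.0]), ([83, 73, 7, 12, 47], [85.9, 79.0]), ([184, 165, 40, 28, 388], [203.3, 179.2])]
brass [([85, 37, 38, 45, 1098], [103.8, 58.3]), ([378, 172, 29, 17, 298], [391.5, 181.1]), ([407, 203, 32, 22, 413], [422.6, 214.6])]
pink [([339, 192, 37, 30, 638], [357.0, 206.2])]
green [([0, 158, 18, 20, 237], [7.1, 168.1]), ([100, 176, 44, 29, 714], [121.1, 189.8])]
```

View pics/topcrop.png

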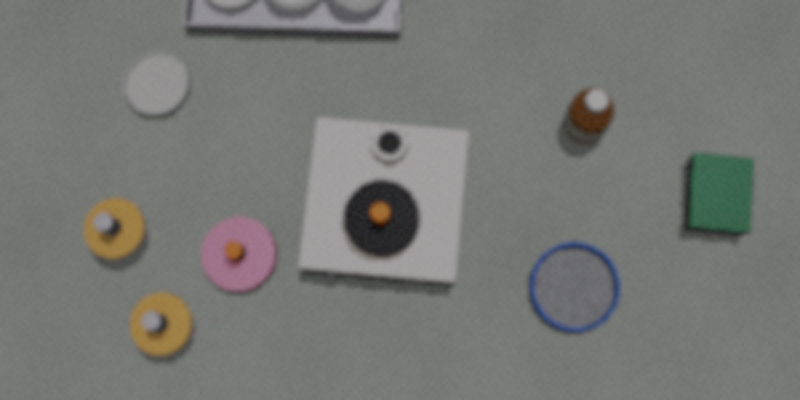

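View pics/scenecrop.png

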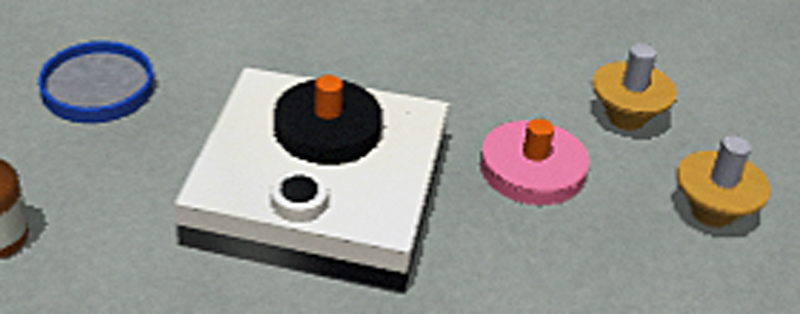

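```bash
cat >> h.py <<'E'
def seg(im,box,kind):
    x0,y0,x1,y1=box; p=im["pixels"][y0:y1,x0:x1]; h=cv2.cvtColor(p,cv2.COLOR_RGB2HSV).astype(int); H,S,V=h[...,0],h[...,1],h[...,2]
    m={"blue":(H>105)&(H<128)&(S>90),"brass":(H>13)&(H<27)&(S>110)&(V>60),"orange":(H<16)&(S>130)&(V>90),"black":(V<60),"green":(H>60)&(H<90)&(S>90),
       "pink":((H>155))&(S>60)}[kind]
    m=m.astype(np.uint8); n,l,st,c=cv2.connectedComponentsWithStats(m,connectivity=8)
    i=1+np.argmax(st[1:,4]); m=(l==i).astype(np.uint8)
    cs,_=cv2.findContours(m,cv2.RETR_EXTERNAL,cv2.CHAIN_APPROX_NONE); cn=max(cs,key=len)[:,0]+[x0,y0]
    return cn.astype(float),c[i]+[x0,y0],int(st[i,4])
def sil(im,cyl,c):
    # convex-hull silhouette of stacked circles (r,z) at c
    a=np.linspace(0,2*np.pi,72); P=np.concatenate([np.c_[c[0]+r*np.cos(a),c[1]+r*np.sin(a),np.full(72,z)] for r,z in cyl])
    return cv2.convexHull(proj(im,P).astype(np.float32))
def fit(ims_cn,cyl,x0):
    def f(x):
        o=[]
        for im,cn in ims_cn:
            h=sil(im,cyl,x)
            hull=cv2.convexHull(cn.astype(np.float32))[:,0]
            o+= [abs(cv2.pointPolygonTest(h,(float(u),float(v)),True))-0.0 if False else cv2.pointPolygonTest(h,(float(u),float(v)),True)-0.3 for u,v in cn]
        return np.array(o)
    r=least_squares(f,x0,loss="soft_l1",f_scale=0.7,diff_step=1e-4); return r.x,np.sqrt(np.mean(np.minimum(f(r.x)**2,9)))
E
python3 - <<'E'
from h import *
t=load("top0"); s=load("scene0")
J={"holder":("blue",(280,200,330,250),(180,160,230,200),[(59,0),(59,18)],(460,-150)),
"mountA":("brass",(115,190,150,225),(400,190,445,235),[(40,36),(40,42)],(520,300)),
"mountB":("brass",(135,225,168,260),(370,165,410,200),[(40,36),(40,42)],(408,228)),
"pink":("pink",(160,195,200,235),(335,185,380,225),[(49,0),(49,20)],(470,170)),
"cap":("black",(212,183,252,222),(260,172,308,210),[(49,52),(49,72)],(515,40))}
for k,(kind,bt,bs,cyl,x0) in J.items():
    ct,mt,at=seg(t,bt,kind); cs,ms,as_=seg(s,bs,kind)
    print(k,"top",fit([(t,ct)],cyl,x0),"scene",fit([(s,cs)],cyl,x0),"both",fit([(t,ct),(s,cs)],cyl,x0),at,as_)
ct,mt,_=seg(t,(222,190,245,212),"orange"); cs,ms,_=seg(s,(275,172,296,196),"orange")
print("knob top", back(t,mt,52+51), back(s,ms,52+36.5+0))
E
```

```text
holder top (array([ 477.84295956, -293.53704032]), np.float64(0.6029010463217394)) scene (array([ 474.89740148, -294.68705534]), np.float64(0.4531275051664817)) both (array([ 476.48716378, -294.04930001]), np.float64(0.6001759146364997)) 159 437
mountA top (array([529.34797112, 310.73896137]), np.float64(0.7544240643445096)) scene (array([529.87083231, 309.23339129]), np.float64(1.8130589681916252)) both (array([529.63295406, 309.685756  ]), np.float64(1.5209830348902507)) 300 502
mountB top (array([407.66200352, 237.42043345]), np.float64(0.7180717717891478)) scene (array([414.73262957, 235.41978509]), np.float64(1.9678287227690394)) both (array([408.72672607, 236.73124401]), np.float64(1.5319477977624478)) 331 400
pink top (array([504.94511805, 149.47533376]), np.float64(0.9743009679934977)) scene (array([503.74715696, 148.31574582]), np.float64(1.4980607388746794)) both (array([504.09540482, 148.46087986]), np.float64(1.3319447356550111)) 523 786
cap top (array([550.72816639, -39.78151961]), np.float64(1.4900506737539883)) scene (array([550.64150211, -40.24826986]), np.float64(1.6089152203621837)) both (array([550.64177377, -40.22363698]), np.float64(1.5646809906962815)) 490 781
knob top [[550.56428258 -39.45468733 103.        ]] [[546.38037313 -41.08537916  88.5       ]]
```

```bash
cat >> h.py <<'E'
from scipy.spatial.transform import Rotation as Rt
def need(o,target,yaw=None):
    "target TCP mm -> shift in tool axes cm"
    R=Rt.from_rotvec(o["orientation"]).as_matrix(); d=(np.asarray(target)-o["ee_pos"])/10
    return (R.T@d).round(2)
E
python3 - <<'E'
from h import *
from workcell import get_obs
t=load("top0"); s=load("scene0")
print("bottle cap",back(t,(314,157),110),"dish",back(t,(149,152),10),"box",back(t,(360,193),38))
o=get_obs(); print(o["ee_pos"],Rt.from_rotvec(o["orientation"]).as_matrix().round(3)); print(need(o,[550.5,-40,220]))
E
```

```text
bottle cap [[ 703.24197056 -309.2889312   110.        ]] dish [[735.39355151 280.8750094   10.        ]] box [[ 600.92904727 -483.01210038   38.        ]]
[260.22284769 567.79610966 222.070486  ] [[-0.001 -0.909  0.417]
 [-0.001  0.417  0.909]
 [-1.     0.    -0.001]]
[  0.26 -51.71 -43.15]
```

```bash
python3 -m crank '[[[0,-2,-1.6],[0,0,0],8.7],[[0,-3.5,-2.9],[0,0,0],8.7],[[0,-4,-3.3],[0,0,0],8.7],[[0,-4,-3.3],[0,0,0],8.7],[[0,-4,-3.3],[0,0,0],8.7]]'
python3 -m crank '[[[0,-4,-3.3],[0,0,0],8.7],[[0,-4,-3.3],[0,0,0],8.7],[[0,-4,-3.3],[0,0,0],8.7],[[0,-4,-3.3],[0,0,0],8.7],[[0,-4,-3.3],[0,0,0],8.7]]'
python3 -m crank '[[[0,-4,-3.3],[0,0,0],8.7],[[0,-4,-3.3],[0,0,0],8.7],[[0,-3.5,-2.9],[0,0,0],8.7],[[0,-2,-2],[0,0,0],8.7],[[0,0,0],[0,0,0],8.7]]'
python3 - <<'E'
from h import *
from workcell import *
im=get_image("wrist"); pickle.dump(im,open("pics/wrist1.pkl","wb")); cv2.imwrite("pics/wrist1.png",im["pixels"][:,:,::-1])
o=get_obs(); print(o["t"],o["ee_pos"],o["qpos"],o["ft_force"]); print(need(o,[550.5,-40,180]))
E
```

```text
t: 0.78
ee_pos: [359.9, 361.5, 222.6]
orientation: [-0.887, 1.383, 0.887]
ft_force: [0.4, -1.0, -0.9]
width: 87.2
t: 1.4
ee_pos: [472.4, 128.3, 222.7]
orientation: [-0.887, 1.383, 0.887]
ft_force: [0.1, -0.0, -0.7]
width: 87.1
t: 2.02
ee_pos: [546.9, -32.1, 222.5]
orientation: [-0.885, 1.384, 0.885]
ft_force: [-0.4, 0.4, 0.1]
width: 86.9
2.075 [546.44741847 -30.92204638 222.41403603] [-7.83139020e-02  3.10484308e-01  1.80228384e+00  8.82699901e-05
  1.02973039e+00 -1.21699303e+00] [-0.34602706 -0.29550927 -0.0530711 ]
[ 4.24 -0.75 -0.65]
```

View pics/wrist1.png

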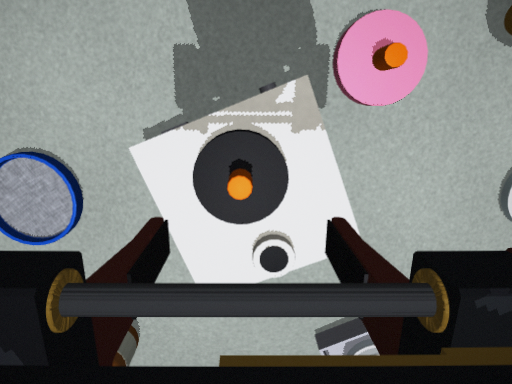

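Wrist view: orange knob top at (240,186), black disc centred near (240,176), blue holder at (33,198), pink cap at (382,57) off to the side.

```bash
python3 - <<'E'
from h import *
from workcell import *
im=load("wrist1")
c,m,a=seg(im,(180,120,300,235),"black"); print("cap",fit([(im,c)],[(49,52),(49,72)],(550,-40)),a)
c,m,a=seg(im,(220,155,260,210),"orange"); print("knob",fit([(im,c)],[(12,72),(12,105)],(550,-40)),a)
(u,v),r=cv2.minEnclosingCircle(seg(im,(225,172,256,203),"orange")[0].astype(np.float32)); print("knobtop",back(im,(u,v),105),r)
c,m,a=seg(im,(0,140,95,250),"blue"); c=c[c[:,0]>2]; print("holder",fit([(im,c)],[(59,0),(59,18)],(476,-294)),a)
o=get_obs(); print(need(o,[551,-40,140]))
E
```

```text
cap (array([546.10795967, -39.89868984]), np.float64(1.4751214715796899)) 6221
knob (array([546.14435993, -39.74095023]), np.float64(1.660905039947094)) 129
knobtop [[545.60914744 -39.433844   105.        ]] 13.049153327941895
holder (array([ 472.62180228, -295.01604164]), np.float64(2.1748984929307413)) 1826
[ 8.24 -0.8  -0.63]
```

```bash
python3 - <<'E'
from h import *
from workcell import *
im=load("wrist1"); o=get_obs(); R=Rt.from_rotvec(o["orientation"]).as_matrix()
p=o["ee_pos"]
for w in(-43.5,43.5):
  for y in(-10,0,10): print(w,y,proj(im,p+R@[0,y,w]))
a=im["pixels"][200:300,120:380]; cv2.imwrite("pics/tips.png",cv2.resize(a[:,:,::-1],(780,300),interpolation=cv2.INTER_CUBIC))
E
```

```text
-43.5 -10 [[171.47433475 253.58485885]]
-43.5 0 [[170.3003695  237.07143864]]
-43.5 10 [[169.09590767 220.04368349]]
43.5 -10 [[326.95181318 253.3546413 ]]
43.5 0 [[328.15033063 236.8450088 ]]
43.5 10 [[329.37976688 219.82145771]]
```

View pics/tips.png

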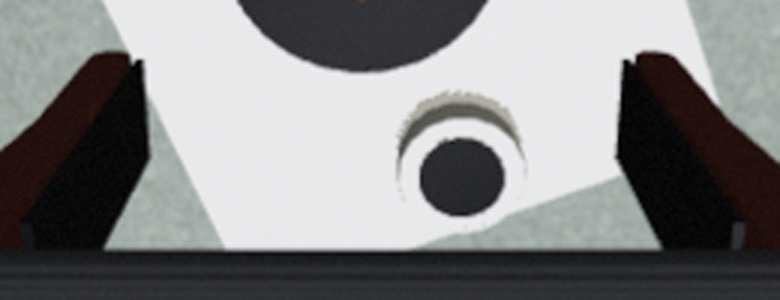

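Fingertip pads project within 1 px of where they appear, so the wrist calibration is good at finger range. I'll descend and re-measure close up.

```bash
python3 -m crank '[[[2,-0.4,-0.7],[0,0,0],8.7],[[3,-0.3,-0.2],[0,0,0],8.7],[[2.5,0,0],[0,0,0],8.7],[[0.7,0,0],[0,0,0],8.7],[[0,0,0],[0,0,0],8.7]]'
python3 - <<'E'
from h import *
from workcell import *
im=get_image("wrist"); pickle.dump(im,open("pics/wrist2.pkl","wb")); cv2.imwrite("pics/wrist2.png",im["pixels"][:,:,::-1])
o=get_obs(); print(o["t"],o["ee_pos"]); print(need(o,[548,-40,76]))
c,m,a=seg(im,(150,60,350,300),"orange"); print("knob",c.min(0),c.max(0),fit([(im,c)],[(12,72),(12,105)],(548,-40)),a)
E
```

```text
t: 2.7
ee_pos: [549.5, -40.3, 140.8]
orientation: [-0.887, 1.383, 0.888]
ft_force: [0.4, -0.8, 0.5]
width: 87.2
2.75 [550.08803494 -40.44641427 141.35146007]
[ 6.54  0.21 -0.05]
knob [228. 185.] [263. 227.] (array([548.79536015, -41.10048471]), np.float64(2.076530120417863)) 363
```

View pics/wrist2.png

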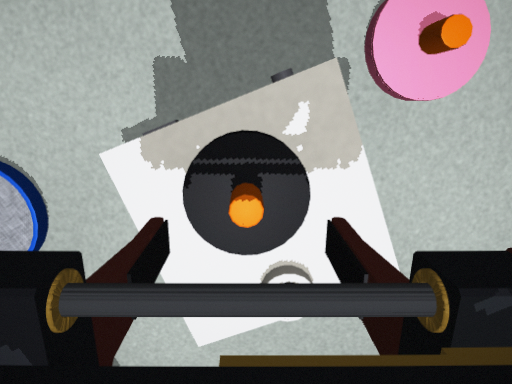

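Knob top is at (246,211), centred between the pads (at 165 and 332).

```bash
python3 - <<'E'
from h import *
from workcell import *
im=load("wrist2")
H=cv2.cvtColor(im["pixels"],cv2.COLOR_RGB2HSV)
m=((H[...,0]<20)&(H[...,1]>130)&(H[...,2]>190)).astype(np.uint8); m[:,300:]=0; m[:150]=0;m[240:]=0
n,l,st,c=cv2.connectedComponentsWithStats(m); i=1+np.argmax(st[1:,4]); print(st[i],c[i],back(im,c[i],105))
c,mm,a=seg(im,(180,120,315,258),"black"); print("cap",fit([(im,c)],[(49,52),(49,72)],(550,-40)),a)
p=back(im,c,72)  # disc edge
(u,v),r=cv2.minEnclosingCircle(p[:,:2].astype(np.float32)); print(u,v,r)
E
```

```text
[229 198  35  30 797] [245.93475533 211.86072773] [[546.44881513 -39.95858946 105.        ]]
cap (array([546.23826461, -40.00887632]), np.float64(1.7062377257820054)) 10201
544.9668579101562 -39.40858459472656 48.69032287597656
```

```bash
python3 -m crank '[[[1.5,0.2,0],[0,0,0],8.7],[[2,0,0],[0,0,0],8.7],[[1.7,0,0],[0,0,0],8.7],[[0.9,0,0],[0,0,0],8.7],[[0.3,0,0],[0,0,0],8.7]]'
python3 -m crank '[[[0,0,0],[0,0,0],8.7],[[0,0,0],[0,0,0],5],[[0,0,0],[0,0,0],3.2],[[0,0,0],[0,0,0],3.0]]'
python3 - <<'E'
from h import *
from workcell import *
im=get_image("wrist"); pickle.dump(im,open("pics/wrist3.pkl","wb")); cv2.imwrite("pics/wrist3.png",im["pixels"][:,:,::-1])
o=get_obs(); print(o["t"],o["ee_pos"],o["width"],o["ft_force"])
E
```

```text
t: 3.38
ee_pos: [547.9, -40.1, 76.0]
orientation: [-0.887, 1.383, 0.888]
ft_force: [1.5, 0.0, -0.9]
width: 86.9
t: 3.88
ee_pos: [548.3, -40.1, 77.0]
orientation: [-0.887, 1.382, 0.887]
ft_force: [-0.7, -0.4, 0.1]
width: 60.5
3.925 [548.27221052 -40.09040576  76.90561633] 56.536850057030335 [ 0.0981514  -0.49808528  0.96097319]
```

View pics/wrist3.png

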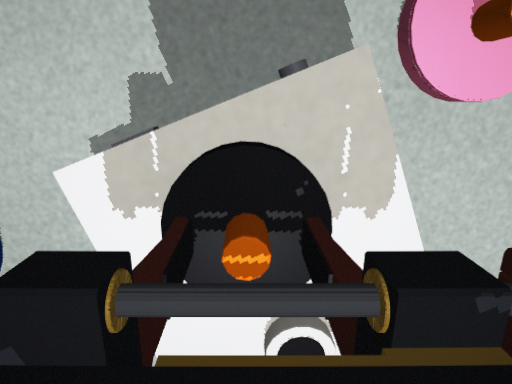

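Knob at (247,258) lies midway between the fingers (182 and 312). Closing.

```bash
python3 -m crank '[[[0,0,0],[0,0,0],1.5],[[0,0,0],[0,0,0],1.5],[[0,0,0],[0,0,0],1.5],[[0,0,0],[0,0,0],1.5],[[0,0,0],[0,0,0],1.5]]'
python3 -m crank '[[[0,0,0],[0,0,0],1.5],[[0,0,0],[0,0,0],1.5]]'
```

```text
t: 4.55
ee_pos: [548.1, -40.0, 76.7]
orientation: [-0.887, 1.382, 0.887]
ft_force: [0.3, -0.6, 0.1]
width: 23.4
t: 4.8
ee_pos: [548.1, -40.0, 76.7]
orientation: [-0.887, 1.382, 0.887]
ft_force: [0.3, -0.4, 0.3]
width: 23.9
```

Gripped at 24 mm. Lifting straight up.

```bash
python3 -m crank '[[[-0.5,0,0],[0,0,0],1.5],[[-1,0,0],[0,0,0],1.5],[[-1.5,0,0],[0,0,0],1.5],[[-1.5,0,0],[0,0,0],1.5],[[-1,0,0],[0,0,0],1.5]]'
python3 -m crank '[[[-0.5,0,0],[0,0,0],1.5],[[0,0,0],[0,0,0],1.5]]'
python3 - <<'E'
from h import *
from workcell import *
im=get_image("wrist"); pickle.dump(im,open("pics/wrist4.pkl","wb")); cv2.imwrite("pics/wrist4.png",im["pixels"][:,:,::-1])
s=get_image("scene"); pickle.dump(s,open("pics/scene4.pkl","wb")); cv2.imwrite("pics/scene4.png",cv2.resize(s["pixels"][130:290,160:440,::-1],(784,448),interpolation=cv2.INTER_CUBIC))
o=get_obs(); print(o["t"],o["ee_pos"],o["width"],o["ft_force"])
print(need(o,[548.1-74,-40-254.4,130]))
E
```

```text
t: 5.42
ee_pos: [548.6, -40.1, 133.3]
orientation: [-0.888, 1.381, 0.886]
ft_force: [0.2, 0.5, -0.8]
width: 23.2
t: 5.68
ee_pos: [548.2, -40.1, 137.0]
orientation: [-0.887, 1.382, 0.887]
ft_force: [0.2, 1.0, -0.2]
width: 23.1
5.775 [547.84287177 -40.04771886 136.3756576 ] 23.29666411734854 [-0.83295018  0.39819016 -0.83019901]
[  0.64  -3.9  -26.19]
```

View pics/wrist4.png

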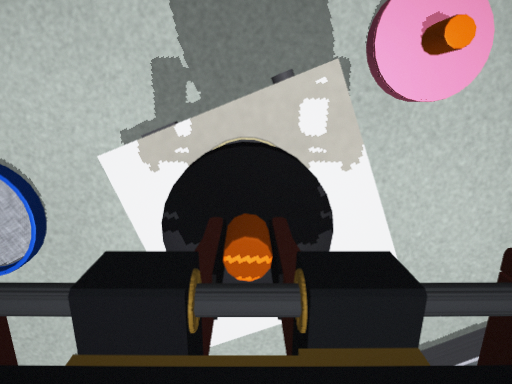

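View pics/scene4.png

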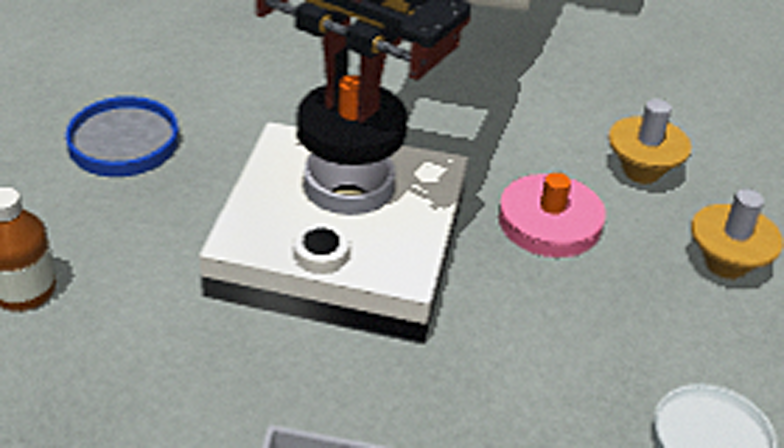

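The cap is off and hanging level, with the port exposed. Moving over the holder.

```bash
python3 -m crank '[[[0,-0.4,-2.2],[0,0,0],1.5],[[0,-0.6,-4],[0,0,0],1.5],[[0,-0.6,-4.5],[0,0,0],1.5],[[0,-0.7,-4.5],[0,0,0],1.5],[[0,-0.7,-4.5],[0,0,0],1.5]]'
python3 -m crank '[[[0,-0.5,-3.5],[0,0,0],1.5],[[0,-0.4,-2],[0,0,0],1.5],[[0,0,-1],[0,0,0],1.5],[[0,0,0],[0,0,0],1.5],[[0,0,0],[0,0,0],1.5]]'
python3 - <<'E'
from h import *
from workcell import *
o=get_obs(); print(o["t"],o["ee_pos"],o["width"],o["qpos"])
for n in("wrist","scene","top"):
    s=get_image(n); pickle.dump(s,open(f"pics/{n}5.pkl","wb")); cv2.imwrite(f"pics/{n}5.png",s["pixels"][:,:,::-1])
s=load("scene5");cv2.imwrite("pics/scene5c.png",cv2.resize(s["pixels"][90:250,120:340,::-1],(770,560),interpolation=cv2.INTER_CUBIC))
print(need(o,[548.1-74,-40-254.4,31]))
E
```

```text
t: 6.4
ee_pos: [492.5, -232.8, 136.1]
orientation: [-0.887, 1.383, 0.888]
ft_force: [0.1, -0.3, 0.2]
width: 23.5
t: 7.02
ee_pos: [474.6, -293.5, 136.6]
orientation: [-0.887, 1.382, 0.888]
ft_force: [0.8, 0.1, -0.1]
width: 23.2
7.025 [ 474.63538849 -293.51375388  136.58246714] 23.21683202452645 [-5.75272427e-01  4.42437538e-01  1.83900793e+00  2.58760172e-04
  8.60556325e-01 -1.71738024e+00]
[ 1.056e+01  1.000e-02 -1.100e-01]
```

View pics/wrist5.png

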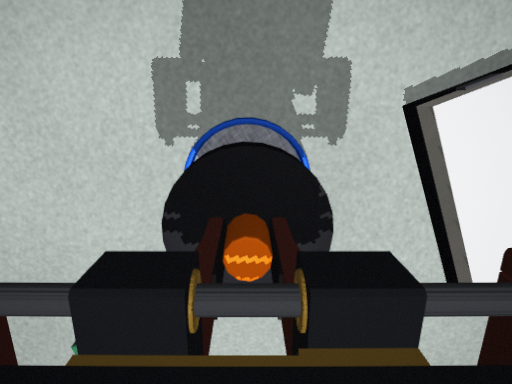

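View pics/scene5c.png

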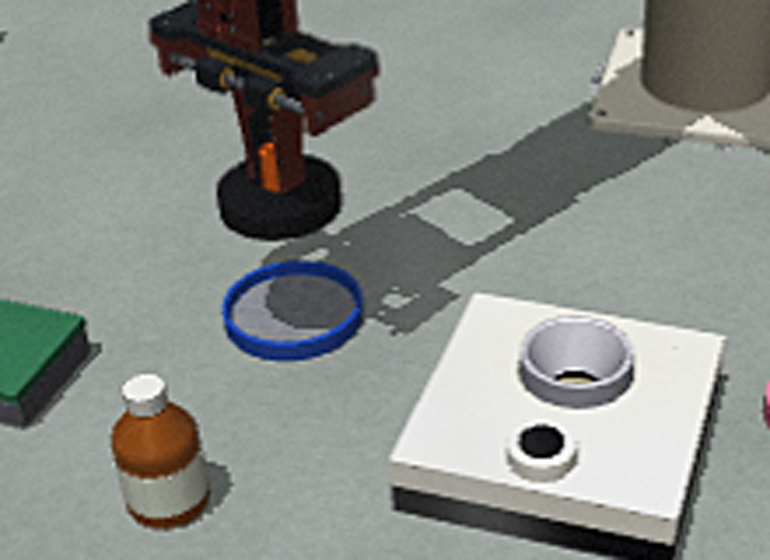

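View pics/top5.png

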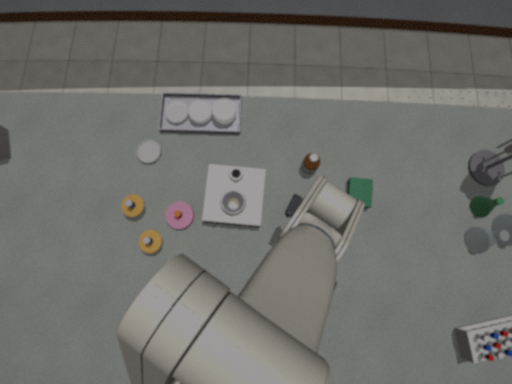

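Cap is held over the holder (blue arc at (247,118)–(308,165) symmetric about column 247). Descending part way to check alignment.

```bash
python3 -m crank '[[[1.5,0,0],[0,0,0],1.5],[[2.5,0,-0.1],[0,0,0],1.5],[[2.5,0,0],[0,0,0],1.5],[[1.2,0,0],[0,0,0],1.5],[[0,0,0],[0,0,0],1.5]]'
python3 - <<'E'
from h import *
from workcell import *
o=get_obs(); print(o["t"],o["ee_pos"],o["width"])
for n in("wrist","scene"):
    s=get_image(n); pickle.dump(s,open(f"pics/{n}6.pkl","wb")); cv2.imwrite(f"pics/{n}6.png",s["pixels"][:,:,::-1])
s=load("scene6");cv2.imwrite("pics/scene6c.png",cv2.resize(s["pixels"][130:220,150:260,::-1],(733,600),interpolation=cv2.INTER_CUBIC))
c,m,a=seg(s,(180,160,230,200),"blue"); print("holder scene outer now",c.min(0),c.max(0))
w=load("wrist6"); z=o["ee_pos"][2]-24.7
c,m,a=seg(w,(150,80,350,230),"blue"); print("blue px",c.min(0),c.max(0),a)
# predicted cap hull & holder ring in scene, print fits
h=w["pixels"]; hs=cv2.cvtColor(h,cv2.COLOR_RGB2HSV)
for row in (150,165,180,190): 
    b=np.where((hs[row,:,0]>105)&(hs[row,:,0]<128)&(hs[row,:,1]>90))[0]; b=b[(b>120)&(b<380)]; print(row,b.min() if len(b) else None,b.max() if len(b) else None)
print(proj(w,[[o["ee_pos"][0],o["ee_pos"][1],z+20]]))
E
```

```text
t: 7.8
ee_pos: [473.4, -294.9, 58.6]
orientation: [-0.886, 1.383, 0.889]
ft_force: [0.3, 0.8, -0.0]
width: 23.5
7.8 [ 473.37979062 -294.85221479   58.56792918] 23.452779795921945
holder scene outer now [183. 168.] [223. 192.]
blue px [163. 124.] [335. 224.] 2255
150 187 312
165 175 324
180 168 331
190 165 333
[[247.55585629 235.05507152]]
```

View pics/wrist6.png

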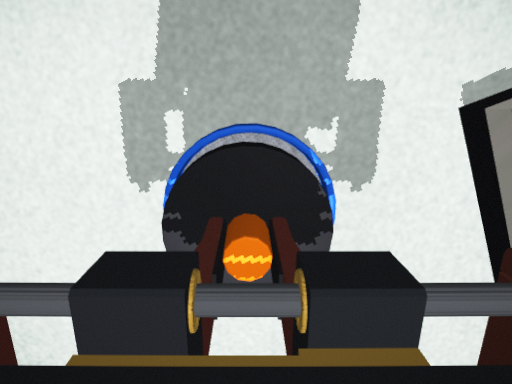

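View pics/scene6c.png

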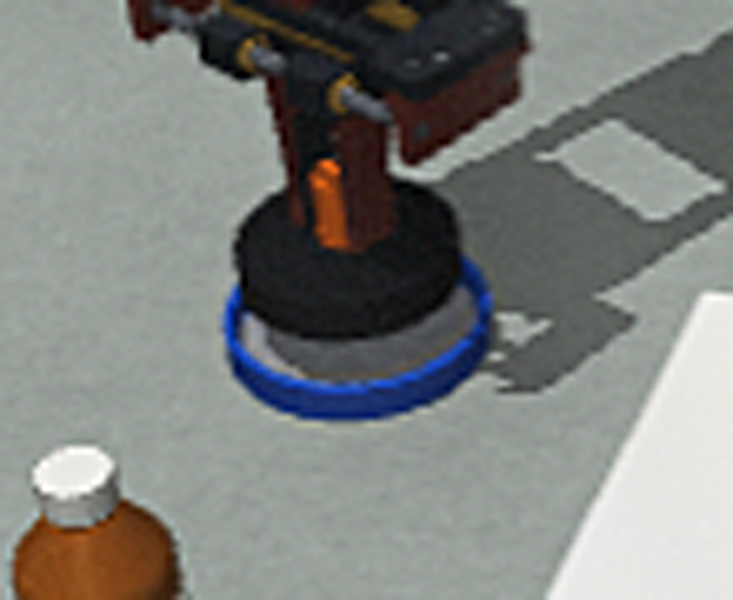

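```bash
python3 - <<'E'
from h import *
from workcell import *
o=get_obs(); R=Rt.from_rotvec(o["orientation"]).as_matrix(); z=o["ee_pos"][2]-24.7
w=load("wrist6"); s=load("scene6")
c,m,a=seg(w,(150,80,350,230),"blue"); top=c[(c[:,1]<200)]
# keep outermost: for each column the min row
out=np.array([[u,top[top[:,0]==u][:,1].min()] for u in np.unique(top[:,0])]); out=out[(out[:,0]>172)&(out[:,0]<326)]
hw,e=fit([(w,out)],[(59,0),(59,18)],(474,-294)); print("holder wrist",hw,e)
hs=cv2.cvtColor(w["pixels"],cv2.COLOR_RGB2HSV); blk=hs[...,2]<70
cp=[]
for u in range(185,312):
    col=np.where(blk[120:215,u])[0]
    if len(col): cp.append([u,col.min()+120])
cp=np.array(cp,float); print(cp[::20].tolist())
cw,e=fit([(w,cp)],[(49,z),(49,z+20)],(474,-294)); print("cap wrist",cw,e)
print("tool-frame correction (y,z) mm", R.T@np.r_[hw-cw,0])
c,m,a=seg(s,(180,160,230,200),"blue"); cc=c[(c[:,1]>182)]
out=np.array([[u,cc[cc[:,0]==u][:,1].max()] for u in np.unique(cc[:,0])])
h2,e=fit([(s,out)],[(59,0),(59,18)],(476,-294)); print("holder scene",h2,e)
c,m,a=seg(s,(180,150,225,190),"black"); out=np.array([[u,c[c[:,0]==u][:,1].max()] for u in np.unique(c[:,0])]); print(a,out[::4].tolist())
c2,e=fit([(s,out)],[(49,z),(49,z+20)],(476,-294)); print("cap scene",c2,e, "corr",R.T@np.r_[h2-c2,0])
E
```

```text
holder wrist [ 474.02385227 -293.73980861] 0.3076460572478664
[[185.0, 170.0], [205.0, 153.0], [225.0, 145.0], [245.0, 142.0], [265.0, 144.0], [285.0, 151.0], [305.0, 167.0]]
cap wrist [ 471.98196341 -294.64376397] 0.30867409108076105
tool-frame correction (y,z) mm [ 5.72237240e-04 -1.47976333e+00  1.67234732e+00]
holder scene [ 473.58126187 -295.17252068] 0.23964166886148808
732 [[185.0, 169.0], [189.0, 177.0], [193.0, 179.0], [197.0, 180.0], [201.0, 180.0], [205.0, 180.0], [209.0, 179.0], [213.0, 177.0], [217.0, 174.0]]
cap scene [ 473.93582617 -295.40583312] 0.30948437947814184 corr [-2.18787626e-04  4.19525233e-01  6.44132478e-02]
```

```bash
python3 -m crank '[[[0.5,-0.05,0.1],[0,0,0],1.5],[[0.8,0,0],[0,0,0],1.5],[[0.6,0,0],[0,0,0],1.5],[[0.4,0,0],[0,0,0],1.5],[[0.2,0,0],[0,0,0],1.5]]'
python3 -m crank '[[[0.1,0,0],[0,0,0],1.5],[[0.1,0,0],[0,0,0],1.5]]'
```

```text
t: 8.52
ee_pos: [474.8, -294.6, 34.3]
orientation: [-0.887, 1.383, 0.887]
ft_force: [0.5, -0.3, 0.2]
width: 23.5
t: 8.78
ee_pos: [475.0, -294.7, 32.7]
orientation: [-0.887, 1.382, 0.887]
ft_force: [-0.4, -0.1, -0.2]
width: 23.1
```

```bash
python3 -m crank '[[[0.1,0,0],[0,0,0],1.5],[[0.1,0,0],[0,0,0],1.5],[[0,0,0],[0,0,0],1.5]]'; python3 -m crank '[[[0.05,0,0],[0,0,0],1.5],[[0,0,0],[0,0,0],1.5]]'
```

```text
t: 9.15
ee_pos: [474.9, -294.7, 30.7]
orientation: [-0.887, 1.382, 0.887]
ft_force: [0.3, 0.2, -0.0]
width: 23.5
t: 9.4
ee_pos: [474.9, -294.7, 30.7]
orientation: [-0.887, 1.382, 0.887]
ft_force: [-1.3, 1.1, 4.0]
width: 23.4
```

Upward force appears (4 N), so it is on the floor. One look before release.

```bash
python3 -m crank '[[[0.03,0,0],[0,0,0],1.5],[[0,0,0],[0,0,0],1.5]]'
python3 - <<'E'
from h import *
from workcell import *
o=get_obs(); print(o["ft_force"],o["ee_pos"])
for n in("wrist","scene"):
    s=get_image(n); pickle.dump(s,open(f"pics/{n}7.pkl","wb")); cv2.imwrite(f"pics/{n}7.png",s["pixels"][:,:,::-1])
s=load("scene7");cv2.imwrite("pics/scene7c.png",cv2.resize(s["pixels"][130:220,150:260,::-1],(733,600),interpolation=cv2.INTER_CUBIC))
E
```

```text
t: 9.65
ee_pos: [474.9, -294.7, 30.6]
orientation: [-0.887, 1.382, 0.887]
ft_force: [-2.2, 1.1, 8.0]
width: 23.5
[-2.15402254  1.10230589  7.98871164] [ 474.89827731 -294.71588436   30.60355387]
```

View pics/scene7c.png

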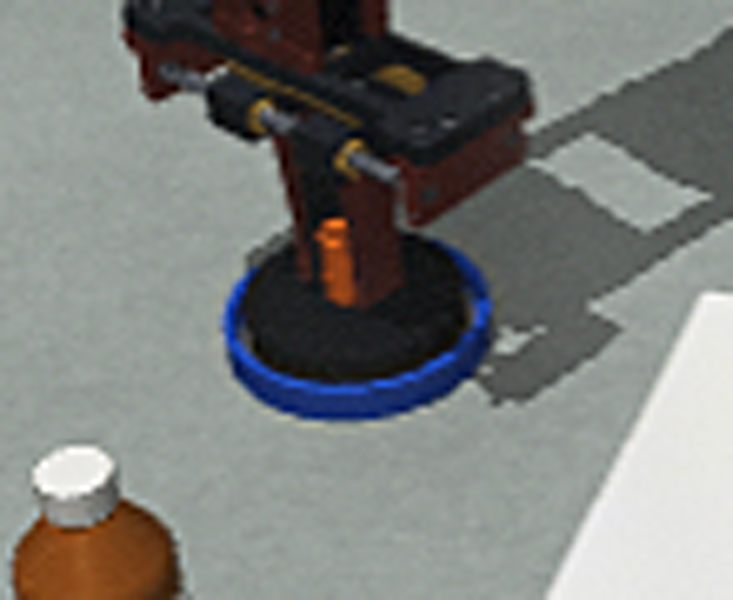

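View pics/wrist7.png

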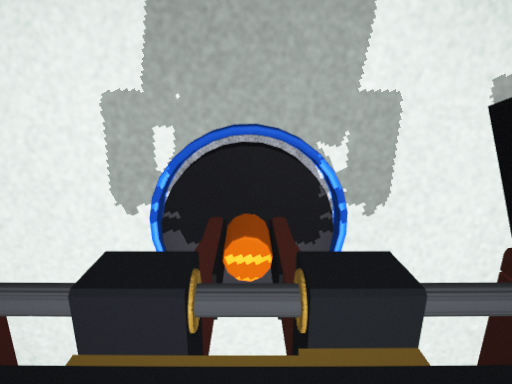

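The cap (disc 162–334, ring 151–346) sits inside the ring, flat on the floor. Releasing and rising.

```bash
python3 -m crank '[[[-0.06,0,0],[0,0,0],1.5],[[0,0,0],[0,0,0],3],[[0,0,0],[0,0,0],5],[[0,0,0],[0,0,0],6],[[0,0,0],[0,0,0],6]]'
python3 -m crank '[[[-1.5,0,0],[0,0,0],6],[[-2.5,0,0],[0,0,0],6],[[-4,0,0],[0,0,0],8.7],[[-4,0,0],[0,0,0],8.7],[[-2,0,0],[0,0,0],8.7]]'
python3 - <<'E'
from h import *
from workcell import *
o=get_obs(); print(o["ft_force"],o["ee_pos"],o["width"])
for n in("wrist","scene"):
    s=get_image(n); pickle.dump(s,open(f"pics/{n}8.pkl","wb")); cv2.imwrite(f"pics/{n}8.png",s["pixels"][:,:,::-1])
print(need(o,[529.5-1.5,309.7,200]))
E
```

```text
t: 10.38
ee_pos: [474.8, -294.7, 30.4]
orientation: [-0.887, 1.382, 0.887]
ft_force: [0.6, 0.4, 0.4]
width: 56.6
t: 11.0
ee_pos: [475.8, -295.3, 173.9]
orientation: [-0.89, 1.381, 0.884]
ft_force: [-0.2, -0.7, -0.6]
width: 85.4
[-0.18128378 -0.70161172 -0.59073852] [ 475.77433223 -295.28375574  173.90716607] 85.41142367068993
[-2.72 20.45 57.17]
```

View pics/wrist8.png

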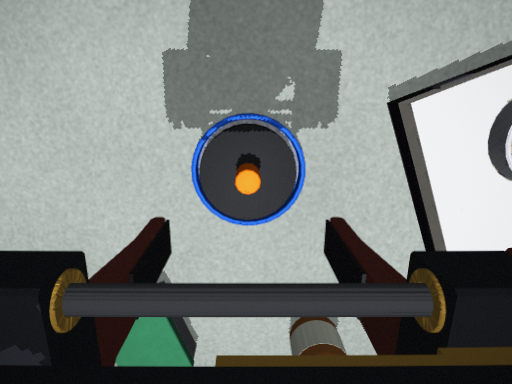

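Cap (248,170) is centred in the ring, knob up, fingers clear. Next I'll pause over the port to measure it on the way.

```bash
python3 -m crank '[[[-0.6,0.4,2.5],[0,0,0],8.7],[[-1,0.7,4.5],[0,0,0],8.7],[[-1,0.7,5],[0,0,0],8.7],[[0,0.8,5],[0,0,0],8.7],[[0,0.8,5],[0,0,0],8.7]]'
python3 -m crank '[[[0,0.7,3],[0,0,0],8.7],[[0,0,1.2],[0,0,0],8.7],[[0,0,0],[0,0,0],8.7],[[0,0,0],[0,0,0],8.7]]'
python3 - <<'E'
from h import *
from workcell import *
for n in("wrist","top"):
    s=get_image(n); pickle.dump(s,open(f"pics/{n}9.pkl","wb")); cv2.imwrite(f"pics/{n}9.png",s["pixels"][:,:,::-1])
o=get_obs(); print(o["t"],o["ee_pos"])
print(need(o,[528,309.7,200]))
E
```

```text
t: 11.72
ee_pos: [535.5, -78.9, 196.0]
orientation: [-0.887, 1.383, 0.887]
ft_force: [0.6, -0.8, -0.1]
width: 86.8
t: 12.22
ee_pos: [546.5, -40.5, 196.2]
orientation: [-0.886, 1.383, 0.887]
ft_force: [-0.2, 1.1, 0.2]
width: 86.5
12.325 [546.48377475 -40.52247672 196.36022685]
[-0.37 16.32 31.04]
```

View pics/wrist9.png

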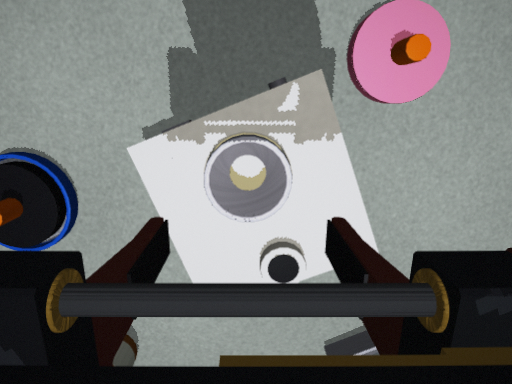

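```bash
python3 - <<'E'
from h import *
w=load("wrist9"); g=cv2.cvtColor(w["pixels"],cv2.COLOR_RGB2GRAY)
a=w["pixels"][110:240,180:320]; cv2.imwrite("pics/port9.png",cv2.resize(a[:,:,::-1],(646,600),interpolation=cv2.INTER_CUBIC))
print(g[178,195:300].tolist()); print(g[125:230,215].tolist()); print(g[125:230,248].tolist())
print(proj(w,[[546.3,-40,68],[550,-40,68]]))
E
```

```text
[224, 222, 221, 223, 222, 222, 223, 223, 209, 191, 207, 218, 223, 208, 159, 124, 129, 128, 128, 127, 128, 127, 129, 126, 126, 127, 127, 128, 127, 126, 125, 124, 122, 122, 119, 135, 160, 168, 168, 168, 168, 169, 168, 166, 169, 168, 170, 168, 167, 169, 168, 168, 169, 168, 169, 169, 168, 169, 169, 169, 169, 169, 170, 168, 170, 170, 170, 169, 169, 156, 120, 106, 107, 109, 106, 110, 112, 113, 110, 110, 113, 111, 112, 117, 114, 113, 114, 115, 116, 116, 118, 152, 208, 221, 220, 216, 196, 194, 224, 223, 223, 222, 223, 223, 221]
[189, 155, 157, 158, 158, 159, 158, 179, 212, 222, 223, 222, 223, 223, 221, 223, 223, 223, 214, 185, 140, 130, 131, 133, 118, 121, 171, 204, 212, 215, 219, 220, 211, 192, 163, 138, 130, 134, 134, 133, 133, 130, 127, 125, 125, 126, 128, 128, 128, 128, 128, 129, 129, 128, 129, 127, 123, 126, 126, 122, 119, 119, 120, 120, 120, 125, 126, 127, 128, 124, 124, 122, 121, 123, 145, 172, 199, 216, 221, 222, 219, 217, 210, 213, 218, 224, 223, 223, 224, 223, 222, 222, 222, 223, 224, 221, 224, 223, 224, 222, 223, 222, 222, 222, 223]
[156, 156, 155, 156, 158, 159, 150, 138, 143, 115, 52, 81, 115, 117, 132, 187, 205, 156, 125, 126, 127, 128, 129, 132, 132, 131, 130, 129, 129, 152, 199, 223, 223, 223, 223, 224, 224, 223, 223, 223, 223, 222, 224, 223, 223, 224, 224, 223, 224, 223, 223, 216, 193, 168, 169, 168, 168, 168, 169, 168, 167, 166, 166, 168, 160, 133, 114, 110, 112, 110, 110, 112, 110, 110, 113, 115, 114, 110, 106, 105, 109, 112, 113, 112, 112, 111, 108, 108, 113, 114, 110, 121, 171, 200, 206, 203, 192, 212, 223, 223, 223, 224, 222, 223, 223]
[[247.64771437 181.69798724]
 [249.28224835 185.15298299]]
```

View pics/port9.png

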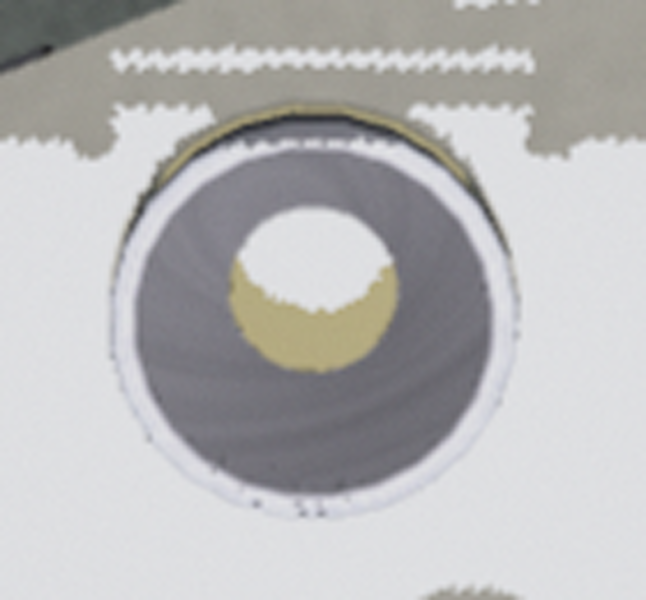

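```bash
python3 - <<'E'
from h import *
w=load("wrist9"); g=cv2.cvtColor(w["pixels"],cv2.COLOR_RGB2GRAY)
pts=[]
for a in np.linspace(0,2*np.pi,90,endpoint=False):
    for r in np.arange(30,44,0.25):   # outward from inside grey wall until bright
        u,v=247.5+r*np.cos(a),179+r*np.sin(a)
        if cv2.getRectSubPix(g,(1,1),(u,v))[0,0]>165: pts.append((u,v)); break
pts=np.array(pts); P=back(w,pts,68)[:,:2]
f=lambda x: np.hypot(P[:,0]-x[0],P[:,1]-x[1])-x[2]
r=least_squares(f,[547,-40,36],loss="soft_l1"); print("port",r.x,np.std(f(r.x)),len(pts))
t=load("top9"); g=cv2.cvtColor(t["pixels"],cv2.COLOR_RGB2GRAY)
print(g[190:216,215:252])
E
```

```text
port [545.22803284 -39.69436091  36.5286308 ] 0.13452326902622927 90
[[108 100  99  99  98  97  99  99  93  90  85  85  77  69  60  61  59  85
  124 144 146 132 112 128 148 149 135  99  63  56  53  48  47  48  53  59
   57]
 [133 129 128 128 127 128 124 120 116 110  99  93  82  66  51  39  50  94
  134 147 143 124 111 134 147 147 130  94  63  56  55  48  48  50  52  57
   55]
 [137 139 138 140 143 140 144 141 140 137 128 120 113 101  80  61  63  97
  138 150 142 117 113 139 151 145 126  90  59  61  57  58  55  54  57  56
   57]
 [137 140 139 141 147 147 147 149 150 148 149 146 143 139 126 111 105 119
  140 150 136 108 115 142 150 140 115  79  59  58  57  58  57  51  55  57
   59]
 [136 139 140 143 146 144 147 149 150 152 152 154 156 153 148 144 140 140
  148 150 136 112 123 143 149 136 106  69  58  54  54  55  56  59  55  57
   56]
 [141 142 142 146 146 145 150 150 152 152 154 152 155 155 154 152 150 148
  150 147 132 112 127 148 148 134  98  64  57  58  56  58  56  57  56  55
   57]
 [144 142 143 143 148 149 149 150 150 150 152 154 155 153 150 150 142 148
  154 147 126 113 135 151 1
[... 2299 characters left out ...]
 124 127 151 158 150 123  81  67  97 131 150 160 160 159 158 153 152 154
  155]
 [129 131 130 128 125 121 120 115 109 104  99  94  91  95 123 152 156 144
  122 132 151 159 147 116  74  77 113 145 158 159 159 159 159 160 159 158
  159]
 [134 129 127 130 125 124 122 117 110 109 102  94  92  96 122 147 156 143
  120 134 153 155 145 109  74  87 125 152 161 160 160 160 160 160 159 160
  160]
 [132 129 128 129 128 125 123 119 117 111 105 102  94  93 114 139 151 141
  119 136 152 157 139 103  68  93 134 153 159 161 160 159 159 161 160 158
  160]
 [131 129 127 126 127 124 123 120 120 116 111 103  97  91 100 127 144 133
  120 138 151 153 138  96  67 101 141 156 158 160 160 159 158 161 159 159
  161]]
```

Port rim fits at (545.2,-39.7) in the wrist camera, compared with the cap's (546.2,-40.0) measured the same way. Going to the leftmost mount.

```bash
python3 -m crank '[[[-0.3,1.2,2.3],[0,0,0],8.7],[[0,2.2,4.2],[0,0,0],8.7],[[0,2.6,5],[0,0,0],8.7],[[0,2.6,5],[0,0,0],8.7],[[0,2.6,5],[0,0,0],8.7]]'
python3 -m crank '[[[0,2.4,4.6],[0,0,0],8.7],[[0,1.8,3.4],[0,0,0],8.7],[[0,0.9,1.5],[0,0,0],8.7],[[0,0,0],[0,0,0],8.7],[[0,0,0],[0,0,0],8.7]]'
python3 - <<'E'
from h import *
from workcell import *
for n in("wrist",):
    s=get_image(n); pickle.dump(s,open(f"pics/{n}10.pkl","wb")); cv2.imwrite(f"pics/{n}10.png",s["pixels"][:,:,::-1])
o=get_obs(); print(o["t"],o["ee_pos"])
E
```

```text
t: 12.95
ee_pos: [534.6, 203.5, 199.6]
orientation: [-0.886, 1.383, 0.886]
ft_force: [1.1, -0.3, 0.3]
width: 87.1
t: 13.58
ee_pos: [527.9, 308.7, 199.3]
orientation: [-0.887, 1.384, 0.886]
ft_force: [-0.6, -0.1, -0.2]
width: 87.1
13.625 [527.9739965  308.70759038 199.44618131]
```

View pics/wrist10.png

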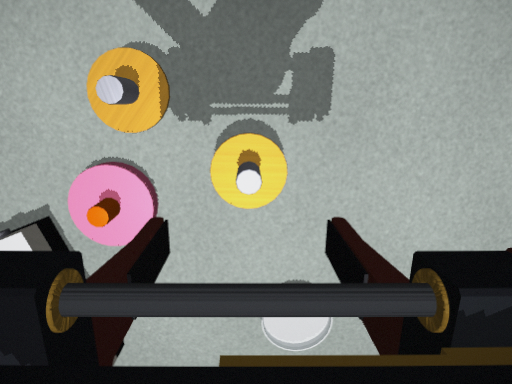

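Mount candidates here: (248,172) [A, y≈310] and (128,90) [B, y≈237]. A has the larger y, so it is farthest left and the one meant. The pink cap at (112,205) is ignored. Confirming A in an enlarged crop and measuring its stem.

```bash
python3 - <<'E'
from h import *
from workcell import *
w=load("wrist10"); a=w["pixels"][40:225,70:310]; cv2.imwrite("pics/mountA.png",cv2.resize(a[:,:,::-1],(720,555),interpolation=cv2.INTER_CUBIC))
H=cv2.cvtColor(w["pixels"],cv2.COLOR_RGB2HSV).astype(int)
m=((H[...,0]>18)&(H[...,0]<35)&(H[...,1]>120)).astype(np.uint8); m[:,:200]=0;m[:,300:]=0;m[:120]=0;m[215:]=0
cs,_=cv2.findContours(m,cv2.RETR_EXTERNAL,cv2.CHAIN_APPROX_NONE); c=max(cs,key=len)[:,0].astype(float)
x,e=fit([(w,c)],[(40,36),(40,42)],(526,309)); print("flange",x,e,c.min(0),c.max(0))
m=((H[...,1]<40)&(H[...,2]>200)).astype(np.uint8); m[:,:230]=0;m[:,268:]=0;m[:160]=0;m[200:]=0
n,l,st,cc=cv2.connectedComponentsWithStats(m); i=1+np.argmax(st[1:,4]); print("stem top",st[i],cc[i],back(w,cc[i],84))
o=get_obs(); print(need(o,[*x,48]))
E
```

```text
flange [525.13719923 311.1429076 ] 0.880282378940831 [210. 133.] [286. 208.]
stem top [236 170  26  24 463] [248.44924406 181.76241901] [[525.16481127 311.09447347  84.        ]]
[15.14  0.36  0.11]
```

View pics/mountA.png

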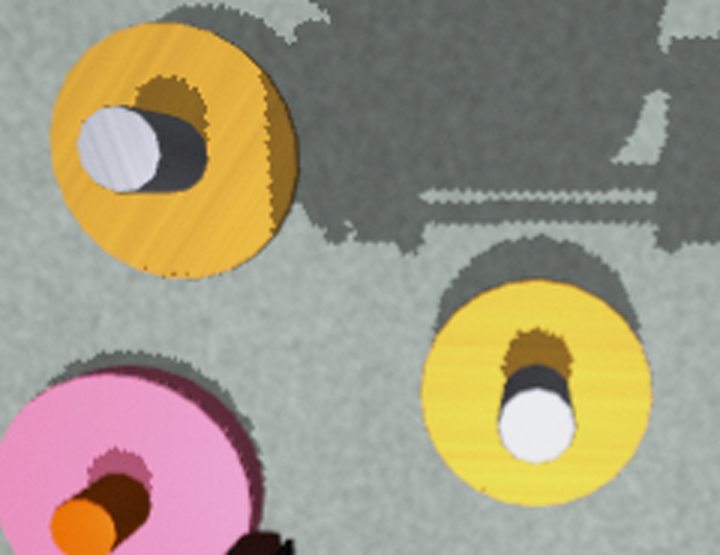

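A is confirmed: flange fit of 40 mm radius, stem upright. Descending onto its stem.

```bash
python3 -m crank '[[[2,0.1,0.14],[0,0,0],8.7],[[3.5,0,0],[0,0,0],8.7],[[4,0,0],[0,0,0],8.7],[[3,0,0],[0,0,0],8.7],[[1.5,0,0],[0,0,0],8.7]]'
python3 -m crank '[[[0.9,0,0],[0,0,0],8.7],[[0,0,0],[0,0,0],5],[[0,0,0],[0,0,0],4]]'
python3 - <<'E'
from h import *
from workcell import *
for n in("wrist",):
    s=get_image(n); pickle.dump(s,open(f"pics/{n}11.pkl","wb")); cv2.imwrite(f"pics/{n}11.png",s["pixels"][:,:,::-1])
o=get_obs(); print(o["t"],o["ee_pos"],o["width"])
E
```

```text
t: 14.25
ee_pos: [527.0, 310.4, 58.0]
orientation: [-0.886, 1.385, 0.886]
ft_force: [0.3, -0.1, 0.2]
width: 86.4
t: 14.62
ee_pos: [528.1, 312.3, 51.5]
orientation: [-0.887, 1.381, 0.887]
ft_force: [-0.9, 0.5, 0.2]
width: 70.4
14.675 [528.1011585  312.33846361  51.55056863] 66.71554188921323
```

View pics/wrist11.png

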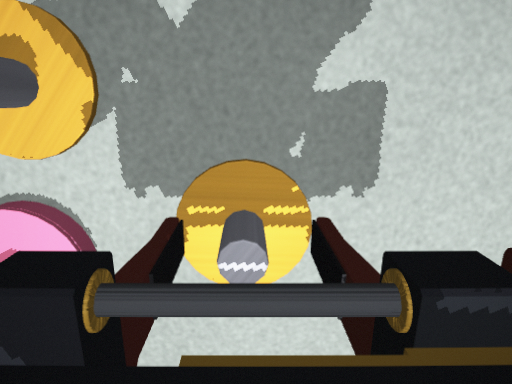

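Stem at (243,262) sits about 5 px left of the pad midline (248), so a small jaw-axis shift, then close.

```bash
python3 -m crank '[[[0.1,0,-0.2],[0,0,0],4],[[0,0,0],[0,0,0],3],[[0,0,0],[0,0,0],1.5],[[0,0,0],[0,0,0],1.5],[[0,0,0],[0,0,0],1.5]]'
python3 -m crank '[[[0,0,0],[0,0,0],1.5],[[0,0,0],[0,0,0],1.5],[[0,0,0],[0,0,0],1.5],[[0,0,0],[0,0,0],1.5]]'
```

```text
t: 15.3
ee_pos: [526.6, 310.2, 49.5]
orientation: [-0.887, 1.382, 0.887]
ft_force: [0.3, -0.6, -0.1]
width: 23.8
t: 15.8
ee_pos: [526.6, 310.2, 49.5]
orientation: [-0.887, 1.382, 0.887]
ft_force: [-0.3, 0.3, 0.7]
width: 23.3
```

```bash
python3 -m crank '[[[-0.8,0,0],[0,0,0],1.5],[[-2,0,0],[0,0,0],1.5],[[-3,0,0],[0,0,0],1.5],[[-3,0,0],[0,0,0],1.5],[[-1.5,0,0],[0,0,0],1.5]]'
python3 -m crank '[[[0,0,0],[0,0,0],1.5],[[0,-1.2,-2.2],[0,0,0],1.5],[[0,-2.2,-4.2],[0,0,0],1.5],[[0,-2.4,-4.5],[0,0,0],1.5],[[0,-2.4,-4.5],[0,0,0],1.5]]'
```

```text
t: 16.42
ee_pos: [527.5, 310.7, 155.4]
orientation: [-0.887, 1.379, 0.886]
ft_force: [-0.0, -0.8, -2.6]
width: 23.3
t: 17.05
ee_pos: [536.0, 134.4, 151.2]
orientation: [-0.887, 1.384, 0.888]
ft_force: [1.2, 0.5, -2.3]
width: 23.8
```

```bash
python3 -m crank '[[[0,-2.4,-4.5],[0,0,0],1.5],[[0,-2.4,-4.5],[0,0,0],1.5],[[0,-2,-3.8],[0,0,0],1.5],[[0,-1,-2],[0,0,0],1.5],[[0,-0.4,-0.8],[0,0,0],1.5]]'
python3 -m crank '[[[0,0,0],[0,0,0],1.5],[[0,0,0],[0,0,0],1.5]]'
python3 - <<'E'
from h import *
from workcell import *
for n in("wrist","scene","top"):
    s=get_image(n); pickle.dump(s,open(f"pics/{n}12.pkl","wb")); cv2.imwrite(f"pics/{n}12.png",s["pixels"][:,:,::-1])
s=load("scene12");cv2.imwrite("pics/scene12c.png",cv2.resize(s["pixels"][100:250,220:400,::-1],(720,600),interpolation=cv2.INTER_CUBIC))
o=get_obs(); print(o["t"],o["ee_pos"],o["width"],need(o,[546.9,-40.4,140]))
E
```

```text
t: 17.68
ee_pos: [545.7, -41.1, 151.4]
orientation: [-0.885, 1.385, 0.887]
ft_force: [-0.3, 0.9, -2.3]
width: 23.5
t: 17.92
ee_pos: [546.3, -39.1, 152.2]
orientation: [-0.887, 1.383, 0.888]
ft_force: [-0.6, -0.2, -2.7]
width: 24.0
18.075 [546.49272388 -39.10305935 152.44356154] 23.184364672945883 [ 1.24 -0.09 -0.1 ]
```

View pics/wrist12.png

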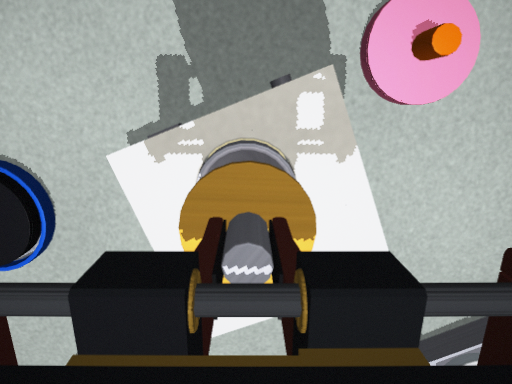

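View pics/scene12c.png

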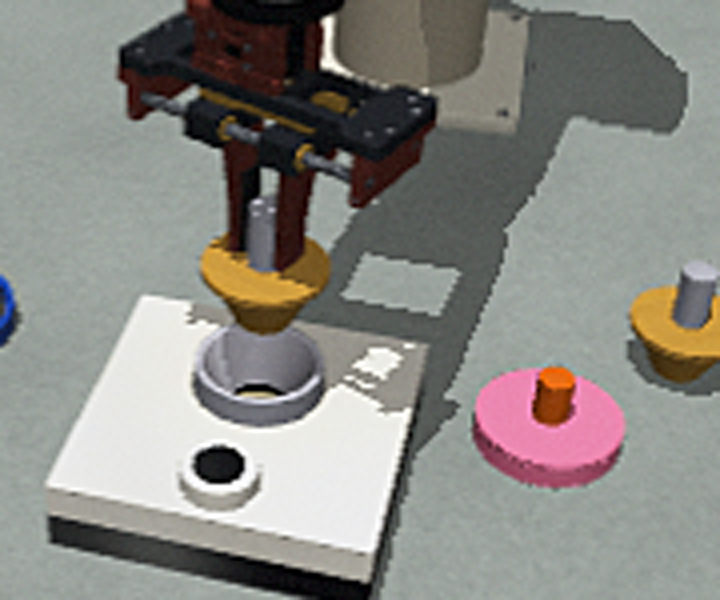

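```bash
python3 - <<'E'
from h import *
from workcell import *
o=get_obs(); R=Rt.from_rotvec(o["orientation"]).as_matrix(); zo=o["ee_pos"][2]-49.5
w=load("wrist12"); H=cv2.cvtColor(w["pixels"],cv2.COLOR_RGB2HSV).astype(int)
m=(H[...,0]>12)&(H[...,0]<35)&(H[...,1]>140)&(H[...,2]>80)
pts=[]
for u in range(188,309):
    v=np.where(m[155:225,u])[0]
    if len(v): pts.append([u,v.min()+155])
pts=np.array(pts,float); print(pts[::20].tolist())
xm,e=fit([(w,pts)],[(40,zo+36),(40,zo+42)],(546,-40)); print("mount wrist",xm,e)
a=w["pixels"][130:190,190:305]; cv2.imwrite("pics/arc.png",cv2.resize(a[:,:,::-1],(805,420),interpolation=cv2.INTER_CUBIC))
g=cv2.cvtColor(w["pixels"],cv2.COLOR_RGB2GRAY)
for u in(225,248,270): print(u,g[134:170,u].tolist())
s=load("scene12"); c,mm,a=seg(s,(262,155,310,190),"brass"); 
xs,e=fit([(s,c[(c[:,1]<170)])],[(40,zo+36),(40,zo+42)],(546,-40)); print("mount scene",xs,e,c.min(0),c.max(0))
print(proj(w,[[545.2,-39.7,68]]), proj(w,[*xm,68]))
E
```

```text
[[188.0, 194.0], [208.0, 174.0], [228.0, 164.0], [248.0, 162.0], [268.0, 164.0], [288.0, 174.0], [308.0, 198.0]]
mount wrist [545.58952539 -38.97544884] 0.3743469109688389
225 [189, 189, 190, 188, 187, 186, 183, 170, 168, 192, 176, 96, 73, 101, 134, 137, 144, 160, 163, 149, 129, 104, 96, 97, 97, 98, 99, 99, 100, 97, 80, 68, 98, 120, 121, 121]
248 [191, 192, 189, 178, 167, 181, 143, 69, 68, 110, 150, 142, 151, 163, 144, 124, 93, 86, 83, 84, 85, 86, 88, 90, 90, 90, 76, 61, 96, 125, 123, 121, 121, 121, 121, 120]
270 [188, 189, 187, 188, 187, 187, 189, 188, 181, 164, 168, 190, 157, 80, 87, 125, 153, 150, 153, 161, 151, 140, 121, 90, 86, 85, 83, 84, 83, 83, 73, 76, 109, 123, 121, 122]
mount scene [566.99304495 -35.84591205] 2.4069795274258334 [270. 158.] [302. 183.]
[[246.02070851 194.44591571]] [[247.03798004 194.50845325]]
```

View pics/arc.png

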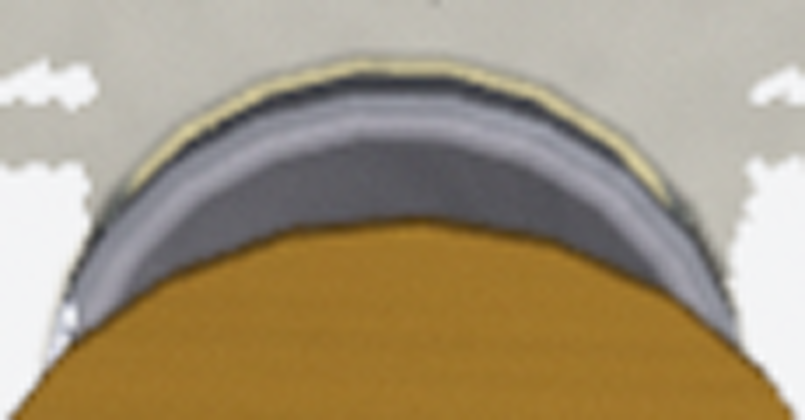

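```bash
python3 - <<'E'
from h import *
from workcell import *
o=get_obs(); R=Rt.from_rotvec(o["orientation"]).as_matrix()
w=load("wrist12"); g=cv2.cvtColor(w["pixels"],cv2.COLOR_RGB2GRAY).astype(float)
# inner rim edge: strongest bright->dark downward gradient between 143 and 172 above brass
pts=[]
for u in range(216,282):
    col=g[143:175,u]; k=np.where((col[:-2]>120)&(col[2:]<112))[0]
    if len(k): pts.append([u,143+k[-1]+1])
pts=np.array(pts,float); print(pts[::8].tolist())
P=back(w,pts,68)[:,:2]
f=lambda x:np.hypot(P[:,0]-x[0],P[:,1]-x[1])-36.3
r=least_squares(f,[546,-40],loss="soft_l1"); print("port",r.x,np.std(f(r.x)))
print("corr tool",R.T@np.r_[r.x-[545.59,-38.98],0])
E
```

```text
[[216.0, 161.0], [224.0, 155.0], [232.0, 152.0], [240.0, 150.0], [248.0, 150.0], [256.0, 151.0], [264.0, 153.0], [272.0, 158.0], [280.0, 165.0]]
port [545.34242115 -39.76951333] 0.20842261333077836
corr tool [-3.27378115e-05 -1.02864925e-01 -8.21002675e-01]
```

Remaining offset is about 1 mm. I'll apply it and lower in small steps.

```bash
python3 -m crank '[[[0.8,-0.05,-0.1],[0,0,0],1.5],[[1.5,0,0],[0,0,0],1.5],[[1.5,0,0],[0,0,0],1.5],[[1.2,0,0],[0,0,0],1.5],[[0.8,0,0],[0,0,0],1.5]]'
python3 -m crank '[[[0.4,0,0],[0,0,0],1.5],[[0.2,0,0],[0,0,0],1.5],[[0,0,0],[0,0,0],1.5]]'
```

```text
t: 18.7
ee_pos: [546.1, -41.1, 93.2]
orientation: [-0.886, 1.384, 0.888]
ft_force: [-0.4, -0.4, -2.0]
width: 23.4
t: 19.08
ee_pos: [546.7, -41.1, 88.7]
orientation: [-0.887, 1.382, 0.887]
ft_force: [1.0, -0.6, -3.0]
width: 23.5
```

```bash
python3 -m crank '[[[0.2,0,0.05],[0,0,0],1.5],[[0.2,0,0],[0,0,0],1.5],[[0,0,0],[0,0,0],1.5]]'
python3 -m crank '[[[0.1,0,0],[0,0,0],1.5],[[0.1,0,0],[0,0,0],1.5],[[0,0,0],[0,0,0],1.5]]'
```

```text
t: 19.45
ee_pos: [546.7, -40.6, 84.4]
orientation: [-0.887, 1.383, 0.887]
ft_force: [-0.5, -0.3, -2.6]
width: 23.7
t: 19.82
ee_pos: [546.7, -40.7, 82.4]
orientation: [-0.887, 1.383, 0.887]
ft_force: [0.6, -0.4, -3.0]
width: 23.5
```

```bash
python3 -m crank '[[[0.05,0,0],[0,0,0],1.5],[[0,0,0],[0,0,0],1.5]]'
python3 -m crank '[[[0.05,0,0],[0,0,0],1.5],[[0,0,0],[0,0,0],1.5]]'
python3 -m crank '[[[0.05,0,0],[0,0,0],1.5],[[0,0,0],[0,0,0],1.5]]'
```

```text
t: 20.08
ee_pos: [546.7, -40.6, 81.9]
orientation: [-0.887, 1.382, 0.887]
ft_force: [-0.5, -0.8, -2.8]
width: 23.4
t: 20.32
ee_pos: [546.8, -40.6, 81.5]
orientation: [-0.887, 1.382, 0.887]
ft_force: [0.6, -0.2, -2.2]
width: 23.4
t: 20.58
ee_pos: [546.9, -40.6, 81.4]
orientation: [-0.887, 1.382, 0.887]
ft_force: [-2.1, 1.6, 5.0]
width: 23.2
```

Contact at TCP z = 81.4 (expected home 81.5), force +8 N with little side load. Quick look.

```bash
python3 -m crank '[[[0.03,0,0],[0,0,0],1.5],[[0,0,0],[0,0,0],1.5]]'
python3 - <<'E'
from h import *
from workcell import *
for n in("wrist","scene"):
    s=get_image(n); pickle.dump(s,open(f"pics/{n}13.pkl","wb")); cv2.imwrite(f"pics/{n}13.png",s["pixels"][:,:,::-1])
s=load("scene13");cv2.imwrite("pics/scene13c.png",cv2.resize(s["pixels"][140:250,220:350,::-1],(709,600),interpolation=cv2.INTER_CUBIC))
o=get_obs(); print(o["t"],o["ee_pos"],o["ft_force"])
E
```

```text
t: 20.82
ee_pos: [546.9, -40.6, 81.4]
orientation: [-0.887, 1.382, 0.887]
ft_force: [-3.4, 0.6, 9.0]
width: 23.7
20.925 [546.89211937 -40.60115883  81.397899  ] [-3.24160618  1.45410022  8.93250966]
```

View pics/scene13c.png

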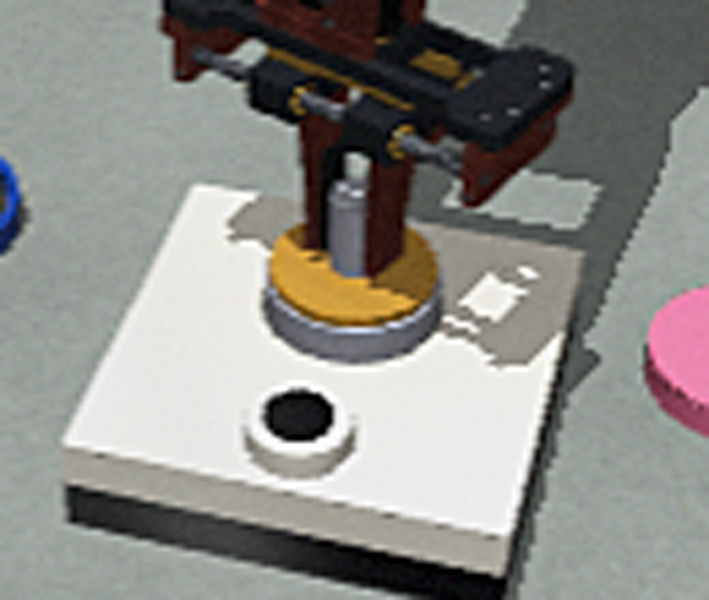

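View pics/wrist13.png

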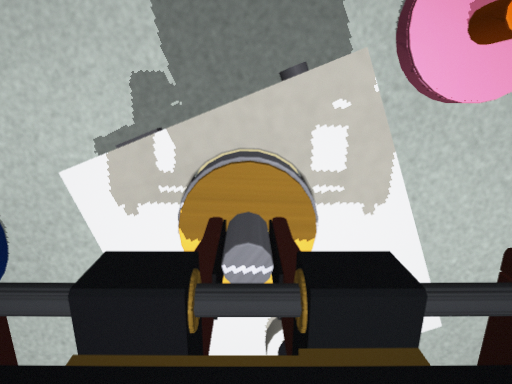

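The flange lies flat on the collar rim (scene crop (355,290)), so it is seated. Now the 15 mm free-lift check.

```bash
python3 -m crank '[[[-0.4,0,0],[0,0,0],1.5],[[-0.6,0,0],[0,0,0],1.5],[[-0.6,0,0],[0,0,0],1.5],[[0,0,0],[0,0,0],1.5],[[0,0,0],[0,0,0],1.5]]'
python3 -c "
from h import *
from workcell import *
s=get_image('scene');cv2.imwrite('pics/scene14c.png',cv2.resize(s['pixels'][140:250,220:350,::-1],(709,600),interpolation=cv2.INTER_CUBIC))"
```

```text
t: 21.55
ee_pos: [546.7, -40.6, 96.6]
orientation: [-0.887, 1.382, 0.887]
ft_force: [-0.2, -0.9, -1.7]
width: 23.5
```

View pics/scene14c.png

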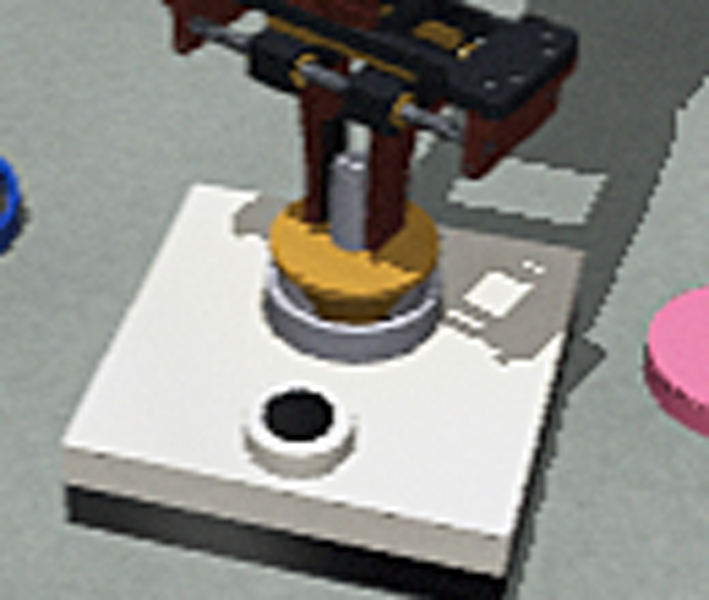

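It came free 15 mm (the cone is visible above the rim, no sticking force). Lowering home again.

```bash
python3 -m crank '[[[0.4,0,0],[0,0,0],1.5],[[0.5,0,0],[0,0,0],1.5],[[0.3,0,0],[0,0,0],1.5],[[0.2,0,0],[0,0,0],1.5],[[0.1,0,0],[0,0,0],1.5]]'
python3 -m crank '[[[0.06,0,0],[0,0,0],1.5],[[0.02,0,0],[0,0,0],1.5],[[0,0,0],[0,0,0],1.5]]'
```

```text
t: 22.22
ee_pos: [546.7, -40.7, 81.5]
orientation: [-0.887, 1.383, 0.887]
ft_force: [0.0, 0.7, 0.3]
width: 23.4
t: 22.6
ee_pos: [546.8, -40.6, 81.4]
orientation: [-0.887, 1.382, 0.887]
ft_force: [-2.5, 0.1, 5.0]
width: 23.6
```

Home again: TCP z 81.4 with about 8 N seat load. Releasing gently, then retreating straight up.

```bash
python3 -m crank '[[[0,0,0],[0,0,0],1.5],[[0,0,0],[0,0,0],3],[[0,0,0],[0,0,0],5],[[0,0,0],[0,0,0],6],[[0,0,0],[0,0,0],6]]'
python3 -m crank '[[[-1,0,0],[0,0,0],6],[[-2.5,0,0],[0,0,0],6],[[-4,0,0],[0,0,0],6],[[-3,0,0],[0,0,0],6],[[-1.5,0,0],[0,0,0],6]]'
python3 -m crank '[[[0,0,0],[0,0,0],6],[[0,0,0],[0,0,0],6]]'
python3 - <<'E'
from h import *
from workcell import *
for n in("wrist","scene","top"):
    s=get_image(n); pickle.dump(s,open(f"pics/{n}15.pkl","wb")); cv2.imwrite(f"pics/{n}15.png",s["pixels"][:,:,::-1])
s=load("scene15");cv2.imwrite("pics/scene15c.png",cv2.resize(s["pixels"][140:260,90:350,::-1],(800,369),interpolation=cv2.INTER_CUBIC))
w=load("wrist15");H=cv2.cvtColor(w["pixels"],cv2.COLOR_RGB2HSV).astype(int)
m=((H[...,0]>12)&(H[...,0]<35)&(H[...,1]>120)&(H[...,2]>80)).astype(np.uint8); m[:,:180]=0;m[:,320:]=0;m[:110]=0;m[250:]=0
cs,_=cv2.findContours(m,cv2.RETR_EXTERNAL,cv2.CHAIN_APPROX_NONE); c=max(cs,key=len)[:,0].astype(float)
print("flange",fit([(w,c)],[(40,68),(40,74)],(546,-40)),c.min(0),c.max(0))
m=((H[...,1]<40)&(H[...,2]>180)).astype(np.uint8); m[:,:225]=0;m[:,275:]=0;m[:150]=0;m[240:]=0
n,l,st,cc=cv2.connectedComponentsWithStats(m)
for i in range(1,n):
    if st[i,4]>200: print("stem top?",st[i],back(w,cc[i],116))
o=get_obs(); print(o["t"],o["ee_pos"],o["ft_force"],o["width"])
E
```

```text
t: 23.22
ee_pos: [546.8, -40.6, 80.8]
orientation: [-0.887, 1.382, 0.887]
ft_force: [-0.2, -0.2, -0.4]
width: 56.8
t: 23.85
ee_pos: [547.6, -40.7, 203.1]
orientation: [-0.888, 1.38, 0.885]
ft_force: [0.0, -0.3, -0.4]
width: 59.8
t: 24.1
ee_pos: [546.0, -40.6, 199.8]
orientation: [-0.886, 1.384, 0.888]
ft_force: [-1.0, -0.5, -1.5]
width: 60.3
flange (array([545.17890249, -39.98944958]), np.float64(1.132959315299886)) [206. 139.] [289. 221.]
stem top? [234 181  28  27 583] [[544.95475101 -39.91205577 116.        ]]
stem top? [ 225  213   50   27 1017] [[573.28820376 -50.71351144 116.        ]]
24.25 [546.09166926 -40.56475202 199.66012821] [-0.1874701  -0.45207607  1.00559649] 60.25951784112402
```

View pics/wrist15.png

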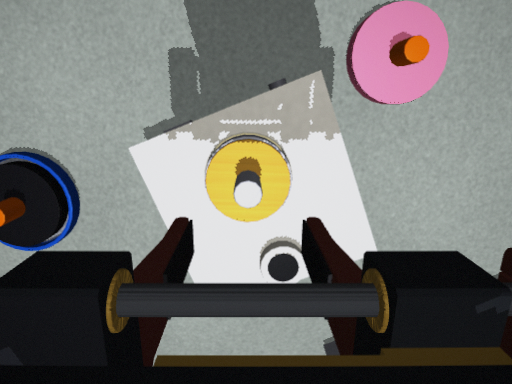

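View pics/scene15c.png

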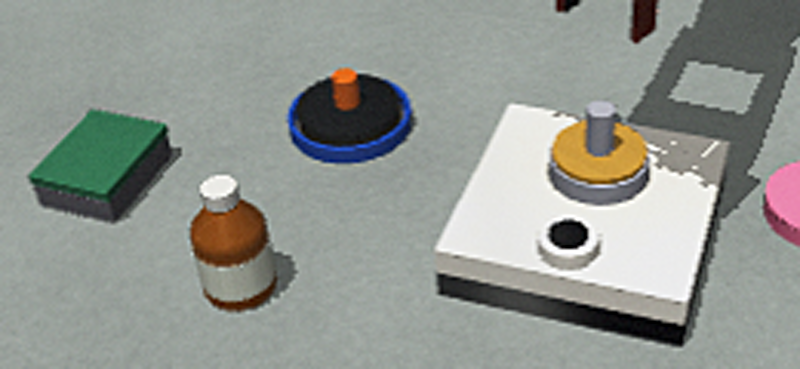

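View pics/top15.png

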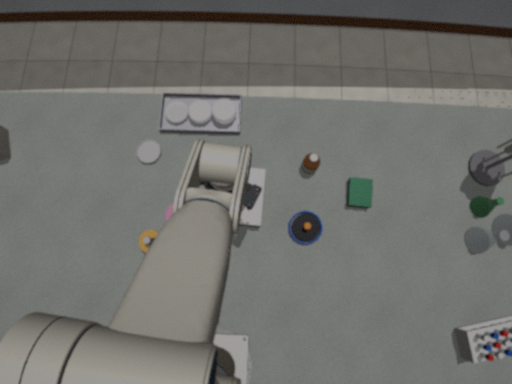

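The mount flange fits at (545.2,-40.0) against the port's (545.2,-39.7) in the same camera. The stem top is at (545.0,-39.9), so it is upright. The cap is centred in the holder, and the dish (149,152), bottle (312,161) and box (360,193) sit at their original pixels. Handing in.

```bash
python3 -c "
from workcell import *
print(close_job())"
```

```text
the job is handed in; nothing more can be done
None
```

I handed the job in at about 24 s of the 67 s allowed. It reports no verdict, so the results below rest on my own measurements.

- **Cap:** I lifted it by its knob and set it flat in the blue holder, letting go only after about 8 N of floor contact. It lies flat, knob up, with a gap all round.
- **Mount:** I took the leftmost brass mount and seated it in the port until it bore down with about 8 N. I then raised it 15 mm, where it came free with no sticking force, and lowered it home again before letting go.
- **Final mount position:** The wrist camera puts the flange centre 0.3 mm from the port axis. The stem top is over the flange centre, so it stands upright. The gripper's height with the mount home was 81.4 mm, against 81.5 mm expected.
- **Bystanders:** The dish, bottle and box appear at their starting pixels in the overhead view, and the gripper ended clear of everything.
- **Disagreement:** The wrist camera reads about 4 mm lower in x than the two fixed cameras. I gripped midway between the readings and placed by relative offsets. One scene-camera fit of the held mount was poor (2.4 px residual), so I ignored it.

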